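Snap the retaining clip onto the pivot pin

ROBOT

A 6-joint arm with a two-finger parallel gripper is mounted at the origin on a cart in front of the work surface, level with it; the furniture and walls round the work are solid. World frame = base frame: x ahead of the robot, y to its left, z up, the work surface at z = 0. Lengths are in m, angles in rad, forces in N, time in s.
With the tool pointing down it reaches from about 0.35 to 0.8 m from the base axis. Payload 7.3 kg.
Tool frame: the origin (TCP) lies between the finger pads; the fingertips stand 25 mm ahead of it and the grasp point (between the pads) lies 6 mm ahead of it (r.tip_extent is the distance from the TCP to the fingertips, in m); z points along the fingers, y is the line along which they close (so a half turn about z gives the same grasp; the last joint's range is limited). The gripper opens to 85 mm and grips with 20 to 120 N. Pads are 22 mm wide; open, the fingers measure 114 mm over their backs; the gripper's body (76 mm by 85 mm) begins 54 mm behind the grasp point. The pads swing forward as they close: fully open they stand 13 mm farther back than shut.
Start: joints at [-0.146, 0.342, 1.524, -0, 1.275, -0.146], TCP at [0.525, 0, 0.256] pointing down, gripper open.
Joint ranges: [-2.53, 2.53], [-0.77, 2.02], [0.04, 2.7], [-1, 4.14], [0.28, 2.66], [-3.11, 3.11]. Speed limits (rad/s): [2.57, 2.57, 3.14, 3.14, 3.14, 3.14].

INTERFACE

Orientations are given as a unit quaternion [x, y, z, w].
In Python, from workcell import r, command_gripper, optics gives the robot as it stands. The module is installed in compiled form; this text tells all that it offers. Calls block until the motion is done:
- r.reach(position, orientation): joint-space move of the TCP to a pose.
- r.move_straight(position, orientation=None, speed=0.15, max_force=None): straight line of the TCP; orientation=None keeps the orientation; speed is the mean speed in m/s. With max_force (N) it stops when the force on the tool has changed by that much, and returns True; else False.
- r.movej(angles): joint-space move.
- command_gripper(opening, force=None): finger opening in m; force is the grip in N (None keeps the last); returns when the fingers have stopped.
- r.hold(seconds).
- r.solve_ik(position, orientation): joint angles nearest the present ones, or None.
- r.read_state(): the state.
- optics.get_image(name): name is "scene" or "side" or "wrist"; returns (picture, depth): 420x560x3 uint8, red, green, blue; 420x560 float32, m along the optical axis (not along the pixel's ray), 0 where there is no reading.
- optics.camera_model(name): a dict with "K" (3x3 intrinsics, pixels), "R" (3x3) and "t" (3): a world point X has camera coordinates R X + t; the wrist camera has in their place "tool_from_camera" (4x4, takes a point from camera to tool coordinates, whose origin is the TCP and whose axes are the flange's). Camera axes: x right, y down, z forward; pixel columns grow to the right and rows downward; lengths in m; the calibration is good to about 2 mm. A picture is of the moment at which its call begins: read the wrist's pose just before it. camera_model takes no time and is no camera call.
A pose or a line that the arm cannot do raises r.PlanningError and nothing moves.
- r.finish_job(): hands the job in, once; it reports no verdict.
The state is a dict: "time_s": time; "joint_positions": joint angles; "dq": joint speeds; "tau": joint torques, N m; "eef_pos": TCP position; "eef_rot": TCP orientation; "contact_force": force on the tool from outside, world axes, zero at the start; "torque": the same for the moment, N m; "grip_width": finger opening in m.
Only numpy, scipy, OpenCV 4.12 (cv2) and the standard library are available. Lean on these libraries where they do the work, as an engineer would, in place of code of your own. Each camera call takes 0.05 s, during which the arm holds its last target. There are 200 camera calls.

TASK

Pick up the fork tool by its handle and with its prongs push the split clip, lying on the bracket's plate, sideways onto the groove of the pivot pin until it snaps in, then go on until you feel it bottom and press it home there with about 10 N for half a second; never push on it with more than 15 N and never touch it with the fingers. Then lay the fork flat on the bench, clear of the bracket, and leave the other things where they are.

Things in the scene. Friction and masses are not known exactly. Their poses are not given: they have to be found in the camera images.
- fork: Fork tool, flat on the bench, 0.2 kg. Wooden handle 90 long x 24 wide x 28 mm high (grasp across the width). Origin: underside, below the handle's middle; x to the prongs, z up. Flat steel blade 8 mm thick, flush with the underside, clamped at some reach: its two prongs end at x = 105 to 115 mm. Prongs 8 mm wide, round-ended, centred at y = +-14, 20 mm clear between, 18 mm deep.
- clip: Split steel clip, 40 wide, 48 long, 6 mm thick, flat on the bracket's plate, mouth roughly toward the pin; oiled, slides freely. Origin: on the underside, at the centre of its round seat (lies on the pin's axis when home); x out of the mouth, z up. A straight back bar behind the seat (its front face, x = -10.5 mm, stops on the groove) carries two sprung 6 mm wire arms that reach to x = 17 mm.
- clip_back (a point): Middle of the back bar's rear face, at x = -20 mm in the clip's frame, half its thickness up, same axes. Push here on the two flat shoulders, 7 to 20 mm either side of the middle; between them a tab 14 mm wide sticks out 11 mm backward and goes between the fork's prongs.
- clip_throat (a point): Middle of the throat between the arms, x = 8.5 mm in the clip's frame; 14.5 mm wide, to be spread over the 20 mm groove. The arms meet the pin 16.5 mm before home; the push rises to about 6 to 11 N; some 8 mm before home they snap over and the clip jumps home ahead of the fork, which then feels nothing until it meets the clip again and presses it on the groove.
- clip_left (a joint): spread of the clip's left (+y) arm: 0 = closed (at rest), grows to 0.4 rad outward; about 0.12 as the throat passes the pin. Stiff spring closes it.
- clip_right (a joint): the same for the right (-y) arm
- bracket: Pivot bracket fixed to the bench: grey foot 130 x 100 mm, on it a dark steel plate 130 x 90 mm, top at z = 45 mm, from x = -105 to +25, y = -45 to +45 mm, then a 30 mm bar to x = 95. Origin on the bench, under the middle of the pin's slot; z up. The pivot pin stands in the slot at y = 0, set anywhere from x = -6 to +6 mm. Its groove, 20 mm diameter, is 9 mm high from the plate; its head 30 mm, up to 21 mm.
- oil_can: bystander: red oil can, 62 mm across, 165 mm tall, standing; origin at the centre of its underside
- wedge: bystander: wooden wedge 28 x 89 x 22 mm lying flat; origin at the centre of its underside
- core_bit_small: bystander: pale core bit, 33 mm across, 92 mm tall, standing; origin at the centre of its underside
- core_bit_0: bystander: dark core bit, 46 mm across, 86 mm tall, standing; origin at the centre of its underside
- offcut: bystander: grey stone offcut 40 x 52 x 26 mm; origin at the centre of its underside

How it is judged:
On the way, in this order (a step that is already met when the one before it is completed fails the run):
1. the fork is picked up (height (world z) of fork above 0.03 m), for 0.1 s.
2. the clip has snapped round the pin and the fork presses it home on the groove (arms closed, at least 6 N from the fork for 0.3 s) (x of clip in the frame of bracket between -0.0075 and 0.009 m and y of clip in the frame of bracket between -0.004 and 0.004 m and value of joint each of clip_left, clip_right below 0.03 rad and contact force between fork and clip above 6 N), for 0.3 s.
At the end, for the whole second after the job is handed in: The clip is snapped round the pin, over the slot (x -8.5 to 9, y within 4 mm in the bracket's frame), flat on the plate (43 to 49 mm up), arms closed (under 0.03 rad). The fork lies flat on the bench (underside below 6 mm, tilt under 0.1 rad), at rest, clear of bracket and clip (x of clip in the frame of bracket between -0.0085 and 0.009 m and y of clip in the frame of bracket between -0.004 and 0.004 m and value of joint each of clip_left, clip_right below 0.03 rad and z of clip in the frame of bracket between 0.043 and 0.049 m and angle between each of clip, fork's own z axis and vertical below 0.1 rad and height (world z) of fork below 0.006 m and linear speed of fork below 0.02 m/s and contact force between fork and bracket below 0.1 N and contact force between fork and clip below 0.1 N); the robot touches nothing.
It fails at once if the clip is forced: more than 15 N between fork and clip (contact force between fork and clip above 15 N).
It fails at once if fingers or arm touch the clip (contact force between any of the fingers, the arm and clip above 0.5 N).
It fails at once if the fork is rammed into the bracket (over 40 N) (contact force between fork and bracket above 40 N).
It fails at once if a bystander is moved by more than 30 mm (distance of any of oil_can, wedge, core_bit_small, core_bit_0, offcut from where it was at the start of the episode above 0.03 m).
It also fails if it takes over 72 s, if anything falls off the work surface, if the arm or the gripper's body presses on something with over 40 N, if the wrist force passes 120 N, or if a joint passes its speed limit or range.

## Working session

There is one attempt and no reset: what is moved stays moved. The work goes in short steps, each a Python script; the robot and the scene stay as the last script left them, time stands still between calls to the robot, and variables do not carry over. Pictures are saved under pics/ and viewed, on a budget of 10 in all, crops included, one or two more only if the job needs it, and the job is handed in when it is done.

```bash
mkdir -p pics
cat > h.py <<'E'
import numpy as np, cv2, pickle
from workcell import r, command_gripper, optics
from scipy.spatial.transform import Rotation as Ro
def snap(name,tag):
    s=r.read_state(); im,d=optics.get_image(name); m=optics.camera_model(name)
    pickle.dump((s,im,d,m),open(f'pics/{tag}.pkl','wb'))
    return s,im,d,m
def cloud(s,im,d,m):
    K=np.array(m['K']); v,u=np.indices(d.shape)
    c=np.stack([(u-K[0,2])/K[0,0]*d,(v-K[1,2])/K[1,1]*d,d],-1)
    if 'R' in m: return (c-np.array(m['t']))@np.array(m['R'])
    T=np.array(m['tool_from_camera']); q=c@T[:3,:3].T+T[:3,3]
    return Ro.from_quat(s['eef_rot']).apply(q.reshape(-1,3)).reshape(q.shape)+s['eef_pos']
def load(tag): return pickle.load(open(f'pics/{tag}.pkl','rb'))
def save(im,tag): cv2.imwrite(f'pics/{tag}.png',im[...,::-1])
E
python3 - <<'E'
from h import *
for n in ('scene','side','wrist'):
    a=snap(n,n+'0'); print(n,a[0]['eef_pos'],a[0]['eef_rot'],{k:np.round(v,3).tolist() for k,v in a[3].items()})
    save(a[1],n+'0')
print(a[0]['time_s'])
a=load('scene0')[1];b=load('side0')[1]
E
```

```text
scene [5.24607540e-01 8.52605500e-05 2.55618186e-01] [ 7.07107127e-01  7.07105972e-01 -4.75273193e-04 -6.55145546e-04] {'K': [[467.699, 0.0, 272.882], [0.0, 467.699, 211.74], [0.0, 0.0, 1.0]], 'R': [[0.428, -0.904, -0.009], [-0.611, -0.282, -0.739], [0.666, 0.322, -0.673]], 't': [-0.262, 0.392, 0.826]}
side [5.24639743e-01 6.84518375e-05 2.55636706e-01] [ 7.07103957e-01  7.07109200e-01 -4.55737632e-04 -6.04516069e-04] {'K': [[434.636, 0.0, 275.235], [0.0, 434.636, 208.428], [0.0, 0.0, 1.0]], 'R': [[-0.852, -0.524, -0.025], [-0.261, 0.465, -0.846], [0.454, -0.714, -0.533]], 't': [0.458, 0.215, 0.853]}
wrist [5.24670512e-01 6.55217835e-05 2.55686050e-01] [ 7.07103974e-01  7.07109235e-01 -4.13317854e-04 -5.72981053e-04] {'K': [[337.34, 0.0, 280.749], [0.0, 337.34, 208.384], [0.0, 0.0, 1.0]], 'tool_from_camera': [[-0.0, -0.956, -0.295, 0.075], [1.0, 0.0, -0.001, -0.0], [0.001, -0.295, 0.956, -0.117], [0.0, 0.0, 0.0, 1.0]]}
0.1
```

View pics/scene0.png

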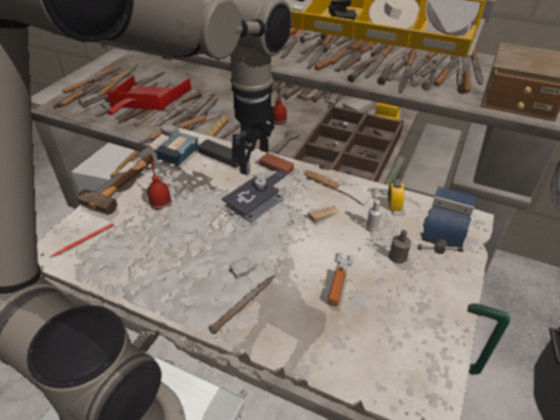

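View pics/wrist0.png

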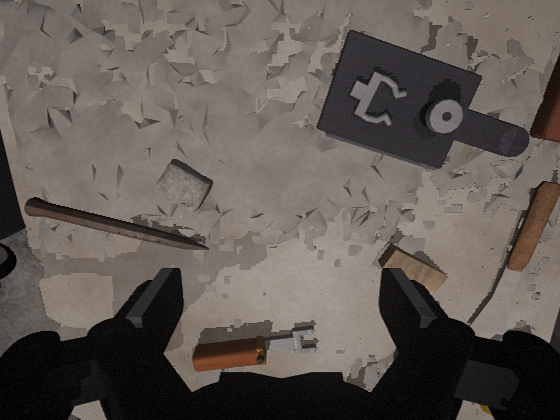

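The wrist picture has the fork at the bottom (handle 195–265, 340–370; prongs ending near 316, 325/347). The bracket is upper right, with the clip at about (375, 97), its mouth towards the pin at (445, 116). The bystanders are clear of this path. Next I measure with the wrist depth cloud.

Run:
```python
from h import *
a=load('wrist0'); P=cloud(*a); im=a[1].astype(int); z=P[...,2]
def reg(u0,u1,v0,v1,lo,hi,name):
    M=np.zeros(z.shape,bool); M[v0:v1,u0:u1]=True; M&=(z>lo)&(z<hi)
    q=P[M]; 
    if len(q)<5: print(name,len(q)); return
    rc=cv2.minAreaRect((q[:,:2]*1000).astype(np.float32))
    print(name,len(q),'med',np.round(np.median(q,0)*1000,1),'std z',round(q[:,2].std()*1000,2),'rect',np.round(rc[0],1),np.round(rc[1],1),round(rc[2],1)); return q
reg(300,500,20,170,.035,.0475,'plate')
reg(330,420,60,130,.0475,.056,'clip')
reg(415,475,85,150,.058,.075,'head')
reg(450,535,90,160,.03,.056,'bar')
reg(185,272,320,380,.02,.04,'handle')
reg(268,325,315,360,.004,.014,'blade')
for n,(u,v) in dict(bench=(240,250),hA=(200,355),blade=(285,341),p1=(308,327),p2=(308,349),pin=(445,116),plate=(430,70),clipback=(372,95),tab=(360,90),armt=(402,95),armb=(393,122)).items(): print(n,np.round(P[v,u]*1000,1))
big=[]
for s in [im[50:150,320:490],im[310:385,185:330]]:
    big.append(cv2.resize(s.astype(np.uint8),(800,int(800*s.shape[0]/s.shape[1])),interpolation=cv2.INTER_CUBIC))
c=np.vstack(big); print(c.shape); save(cv2.resize(c,(560,int(560*c.shape[0]/800))),'crop1')
```

```text
plate 13346 med [637.3  76.4  44.6] std z 0.86 rect [655.7  69.5] [ 90.3 178.8] 72.7
clip 1171 med [605.3  85.   50.3] std z 0.96 rect [610.3  80.7] [42.4 47.7] 66.4
head 995 med [667.1  65.4  65.4] std z 1.63 rect [668.3  65.4] [28.9 29.2] 47.0
bar 2730 med [718.2  49.9  44.5] std z 0.83 rect [719.5  57.6] [53.8 90. ] 80.5
handle 1340 med [ 459.1 -226.    27.3] std z 2.4 rect [ 458.1 -229.9] [90.3 27.4] 7.6
blade 717 med [ 540.6 -218.9    7.7] std z 1.05 rect [ 536.9 -217.9] [61.4 36.7] 4.7
bench [474.5 -92.9  -1.4]
hA [ 422.9 -223.8   24.7]
blade [ 529.1 -216.     8.2]
p1 [ 558.7 -198.1    3.8]
p2 [ 559.  -228.5    8. ]
pin [667.9  65.4  66. ]
plate [658.4 104.7  45.2]
clipback [606.5  83.3  50.4]
tab [595.1  87.5  51.6]
armt [634.   83.3  49.5]
armb [629.9  59.2  43.9]
(883, 800, 3)
```

View pics/crop1.png

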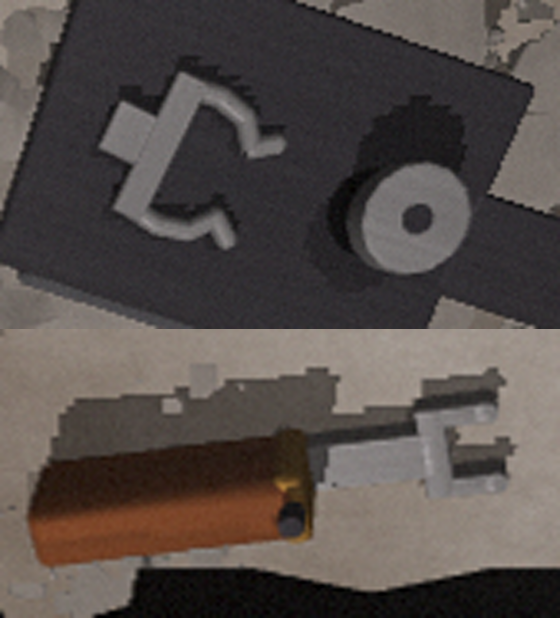

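Plate, head (29 mm) and clip (42 × 48 mm) match the given sizes. The first move is to a hover above the fork for a close look. I also locate the oil can.

```bash
cat >> h.py <<'E'
def quat(yaw,flip=False):
    yaw=yaw+(np.pi if flip else 0); c,s=np.cos(yaw),np.sin(yaw)
    return Ro.from_matrix(np.array([[c,s,0],[s,-c,0],[0,0,-1]])).as_quat()
def rect(P,M,name):
    q=P[M]; rc=cv2.minAreaRect((q[:,:2]*1000).astype(np.float32))
    print(name,len(q),'med',np.round(np.median(q,0)*1000,1),'rect',np.round(rc[0],1),np.round(rc[1],1),round(rc[2],1)); return q
E
python3 - <<'E'
from h import *
a=load('scene0'); P=cloud(*a); z=P[...,2]
M=(z>.02)&(z<.2)&(P[...,0]>.3)&(P[...,0]<.9)&(abs(P[...,1])<.6); M=M.astype(np.uint8)
M[:,:][np.indices(z.shape)[0]>330]=0
n,l,st,ce=cv2.connectedComponentsWithStats(M)
for i in range(1,n):
    if st[i,4]>60: q=P[l==i]; print(st[i,:5],np.round(q.min(0),3),np.round(q.max(0),3))
y=np.radians(5.5); d=np.array([np.cos(y),np.sin(y)])
p=np.array([.458,-.227])+.012*d
for w in ((p,.13,y),((.668-.115,.065+.02,),.075,-.06),((.668-.17,.065+.06),.075,-.42)):
    print(r.solve_ik([*w[0],w[1]],quat(w[2])), r.solve_ik([*w[0],w[1]],quat(w[2],True)))
r.reach([*p,.13],quat(y)); r.hold(.2)
s=snap('wrist','w1'); save(s[1],'w1'); print(s[0]['time_s'],s[0]['eef_pos'],s[0]['contact_force'])
E
```

```text
[154 124  44  37 836] [0.697 0.354 0.02 ] [0.861 0.511 0.041]
[197 139  40  24 413] [0.763 0.195 0.02 ] [0.828 0.341 0.034]
[ 221  152   73   63 1691] [0.556 0.015 0.02 ] [0.848 0.139 0.068]
[  77  154   94   58 1471] [0.429 0.275 0.02 ] [0.688 0.499 0.164]
[388 178  16  29 386] [ 0.769 -0.297  0.02 ] [ 0.828 -0.245  0.071]
[ 417  186   59   68 2551] [ 0.618 -0.464  0.036] [ 0.792 -0.367  0.119]
[367 199  14  27 261] [ 0.672 -0.26   0.021] [ 0.699 -0.229  0.094]
[390 230  21  28 409] [ 0.594 -0.351  0.02 ] [ 0.634 -0.308  0.089]
[229 257  25  18 265] [ 0.388 -0.036  0.02 ] [0.444 0.015 0.028]
[328 266  19  37 373] [ 0.41  -0.248  0.02 ] [ 0.503 -0.212  0.036]
[474 303  34  16 215] [ 0.519 -0.581  0.02 ] [ 0.539 -0.515  0.029]
[-5.95056354e-01  4.73261242e-01  1.70538498e+00 -4.44089210e-16
  9.62946431e-01  8.79746863e-01] [-5.95056354e-01  4.73261242e-01  1.70538498e+00 -4.44089210e-16
  9.62946431e-01 -2.26184579e+00]
[ 1.55336179e-02  6.06894687e-01  1.64524639e+00 -4.44089210e-16
  8.89451579e-01  1.64632994e+00] [ 1.55336179e-02  6.06894687e-01  1.64524639e+00 -4.44089210e-16
  8.89451579e-01 -1.49526271e+00]
[ 9.65708795e-02  5.43189616e-01  1.77746938e+00 -4.44089210e-16
  8.20933659e-01  2.08736721e+00] [ 9.65708795e-02  5.43189616e-01  1.77746938e+00 -4.44089210e-16
  8.20933659e-01 -1.05422545e+00]
1.3833 [ 0.47061465 -0.2251051   0.13058578] [ 0.03391895 -0.90053943  0.16938958]
```

View pics/w1.png

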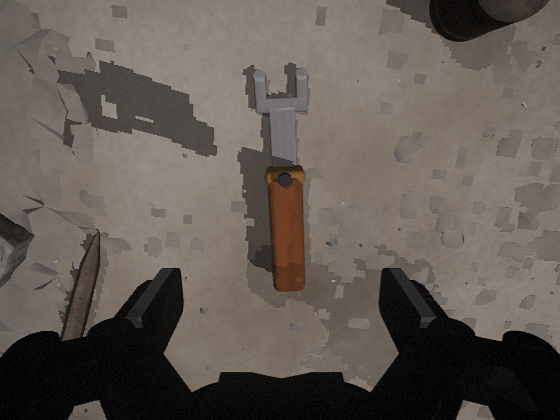

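The fork is almost straight up in the picture: handle bottom (289, 290), collar (284, 172), prong ends (260, 70) and (302, 70). I measure it from the depth and then grasp.

Run:
```python
from h import *
a=load('w1'); P=cloud(*a); z=P[...,2]; v,u=np.indices(z.shape)
H=(u>255)&(u<315)&(v>165)&(v<300)&(z>.022)&(z<.034); q=rect(P,H,'handle')
B=(u>240)&(u<320)&(v>60)&(v<160)&(z>.005)&(z<.013); b=rect(P,B,'blade')
# direction: handle top + prong pair
hm=np.array(cv2.minAreaRect((q[:,:2]*1e3).astype(np.float32))[0])
bm=np.array(cv2.minAreaRect((b[:,:2]*1e3).astype(np.float32))[0])
yaw=np.arctan2(*(bm-hm)[::-1]); print('yaw',np.degrees(yaw))
R=np.array([[np.cos(yaw),np.sin(yaw)],[-np.sin(yaw),np.cos(yaw)]])
f=(q[:,:2]*1e3-hm)@R.T; g=(b[:,:2]*1e3-hm)@R.T
pc=lambda x:np.round(np.percentile(x,[0,1,50,99,100]),1)
print('handle',pc(f[:,0]),pc(f[:,1]));print('blade',pc(g[:,0]),pc(g[:,1]))
pr=g[g[:,0]>g[:,0].max()-14]
for s in (1,-1): k=pr[pr[:,1]*s>0]; print('prong',s,pc(k[:,0]),pc(k[:,1]))
print('bench z',np.median(z[200:260,330:360]),'htop',np.median(z[200:260,282:292]),'tip_extent',r.tip_extent)
```

```text
handle 4048 med [ 463.3 -230.2   27.4] rect [ 458.5 -229.8] [91.  26.6] 6.8
blade 2661 med [ 541.6 -220.4    7.6] rect [ 537.8 -219.2] [60.8 36.1] 8.0
yaw 7.627502684750646
handle [-45.5 -43.6   4.7  44.8  45.4] [-13.9 -12.6  -0.7  11.2  12.7]
blade [ 49.7  50.6  84.  109.1 110.5] [-17.9 -17.2  -0.1  17.6  18.2]
prong 1 [ 96.5  96.6 102.9 109.8 110.3] [10.3 10.3 14.2 18.  18.1]
prong -1 [ 96.7  96.8 103.1 109.9 110.5] [-17.9 -17.8 -13.8  -9.8  -9.8]
bench z 0.0019707970350896636 htop 0.02777923630125588 tip_extent 0.025
```

Run:
```python
from h import *
y=np.radians(7.6); d=np.array([np.cos(y),np.sin(y)]); p=np.array([.4585,-.2298])+.012*d
command_gripper(.055,60)
r.move_straight([*p,.13],quat(y),.15)
print(r.move_straight([*p,.0285],quat(y),.1,max_force=8))
s=r.read_state(); print(s['eef_pos'],s['contact_force'])
command_gripper(.0,110); s=r.read_state(); print('w',s['grip_width'],s['eef_pos'])
g=s['eef_pos']
r.move_straight([*p,.10],quat(y),.1); r.hold(.2)
s=snap('wrist','w2'); save(s[1],'w2'); s=s[0];print(s['time_s'],s['eef_pos'],s['contact_force'],s['grip_width'])
```

```text
False
[ 0.47077666 -0.22846636  0.02905313] [ 0.25180973 -1.28678684  0.41338182]
w 0.021846078029722975 [ 0.47070846 -0.22844604  0.02938921]
4.725 [ 0.47008682 -0.22803528  0.09933744] [-0.09387365 -0.50762813 -2.30855547] 0.02204931661769021
```

View pics/w2.png

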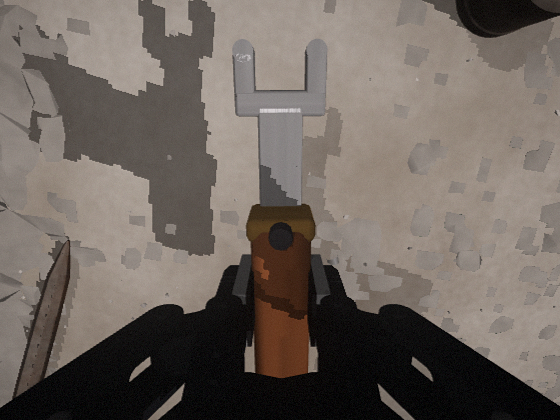

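The grip is good: 22 mm wide, 2.2 N of weight, prongs at rows 40–95. Next I carry the fork above the clip and look from there.

Run:
```python
from h import *
a=load('w2'); P=cloud(*a); s=a[0]; v,u=np.indices(P.shape[:2])
T=Ro.from_quat(s['eef_rot']).inv().apply((P-s['eef_pos']).reshape(-1,3)).reshape(P.shape)*1e3
for nm,(u0,u1,v0,v1) in dict(pl=(228,258,36,90),pr=(303,330,36,90),shank=(262,300,115,190)).items():
    M=(u>=u0)&(u<=u1)&(v>=v0)&(v<=v1)&(T[...,2]<30)&(T[...,2]>5); q=T[M]
    print(nm,len(q),np.round([q[:,0].min(),q[:,0].max(),q[:,1].min(),q[:,1].max()],1),'z',np.round(np.median(q[:,2]),1), 'dz/dx',round(np.polyfit(q[:,0],q[:,2],1)[0],3))
y=np.radians(-23.6); d=np.array([np.cos(y),np.sin(y)])
p=np.array([.6167,.0779])-.112*d
r.move_straight([*s['eef_pos'][:2],.15],speed=.15)
r.reach([*p,.15],quat(y)); r.move_straight([*p,.105],speed=.1); r.hold(.2)
s=snap('wrist','w3'); save(s[1],'w3'); s=s[0];print(s['time_s'],s['eef_pos'],s['contact_force'],s['grip_width'])
```

```text
pl 1076 [ 80.1  98.3 -18.6  -8.8] z 21.9 dz/dx 0.011
pr 1074 [80.1 98.2  8.8 17.7] z 22.0 dz/dx -0.008
shank 2955 [39.7 70.8 -7.9  8.2] z 21.8 dz/dx -0.001
7.3833 [0.5145297  0.12272445 0.1057222 ] [-1.00934037  0.09959307 -2.67180232] 0.022115218422990572
```

View pics/w3.png

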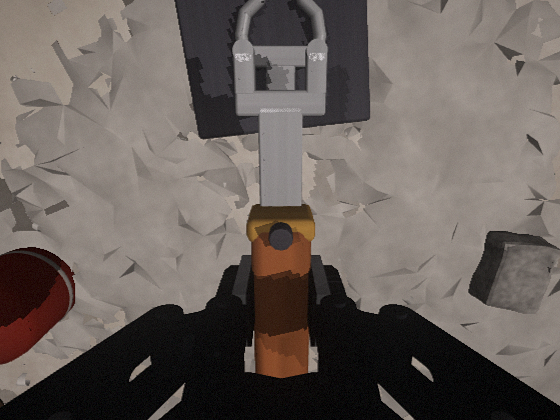

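Fork and clip line up closely: the tab sits at (279, 78) between the prongs and the back bar at rows 47–67. The oil can is at the left edge. I take the clip and oil-can poses in the tool frame.

Run:
```python
from h import *
a=load('w3'); P=cloud(*a); s=a[0]; z=P[...,2]; v,u=np.indices(z.shape)
T=Ro.from_quat(s['eef_rot']).inv().apply((P-s['eef_pos']).reshape(-1,3)).reshape(P.shape)*1e3
g=a[1].mean(-1)
M=(u>225)&(u<335)&(v<95)&(z>.0475)&(z<.056)
print('plate z',np.median(z[(u>190)&(u<225)&(v>20)&(v<100)]),'clip z',np.median(z[M]))
bar=M&(u>256)&(u<303)&(v>40)&(v<72); q=T[bar]; print('bar',len(q),np.round([q[:,0].min(),q[:,0].max()],1))
for lo,hi in ((-10,-7.5),(-5,-1),(1,5),(7.5,10)):
    k=q[(q[:,1]>lo)&(q[:,1]<hi)]; 
    if len(k): print(lo,hi,np.round([k[:,0].min(),k[:,0].max()],1))
t=T[M&(u>250)&(u<308)&(v>68)&(v<92)]; print('tab',len(t),np.round([t[:,0].min(),t[:,0].max(),t[:,1].min(),t[:,1].max()],1))
arm=T[M&(v<40)]; print('arms y',np.round([arm[:,1].min(),arm[:,1].max()],1))
# oil can
O=(u<90)&(v>240)&(v<370)&(z>.08)&(z<.2); w=P[O]; print('oil',len(w),np.round(w.min(0),3),np.round(w.max(0),3)); 
c=T[O]; print('tool y max',c[:,1].max(), 'x',c[:,0].min(),c[:,0].max())
im=cv2.resize(a[1][0:100,220:340],(780,650),interpolation=cv2.INTER_CUBIC)[:600]; save(im,'c3')
```

```text
plate z 0.044652898180025796 clip z 0.05040497415033931
bar 1163 [ 89.9 101.6]
-10 -7.5 [ 91.7 101.5]
-5 -1 [ 89.9 101.6]
1 5 [ 89.9 101.4]
7.5 10 [ 91.8 100.9]
tab 608 [81.9 91.  -6.9  6.7]
arms y [-21.2  21.1]
oil 340 [0.544 0.161 0.147] [0.548 0.169 0.156]
tool y max -47.10738098235074 x 10.469109176307837 12.89591162250321
```

View pics/c3.png

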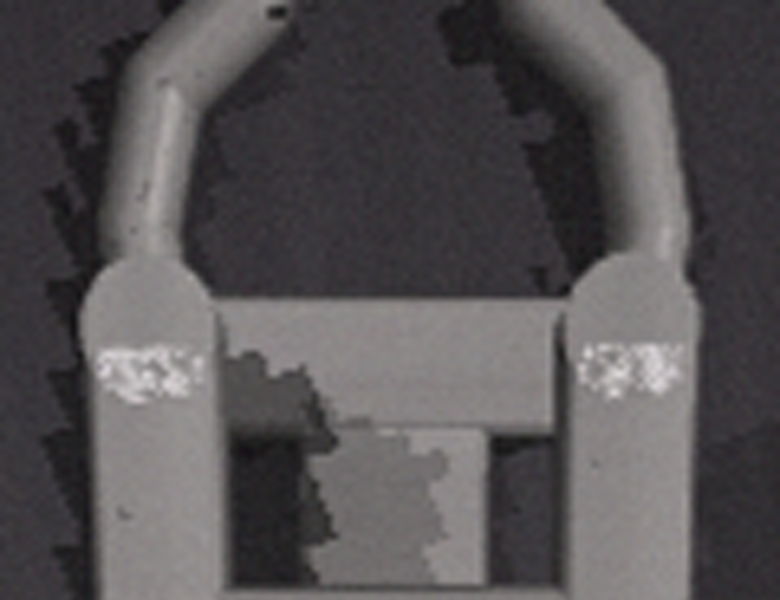

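Both clip measurements agree to under 1 mm and the fork is centred on the tab. Next: back off, descend behind the clip, make contact and push along an arc to a standoff before the pin.

```bash
cat >> h.py <<'E'
from scipy.optimize import fsolve
D=lambda y:np.array([np.cos(y),np.sin(y)])
C0=np.array([617.,77.9]); Y0=np.radians(-23.6); PN=np.array([668.3,65.4]); ST=20.; TIP=98.3
def tcp(c,y,back=0.,z=.0761): return np.r_[(c-(TIP+20+back)*D(y))/1e3,z]
def chord(x): c,h=x; return C0-8*D(Y0)+c*D((Y0+h)/2)+(8+ST)*D(h)-PN
CH,YE=fsolve(chord,[30,-.1])
def arc(f):   # clip origin and yaw at fraction f of the arc
    y=Y0+f*(YE-Y0); b=C0-8*D(Y0); k=(YE-Y0)/2
    L=CH*f*np.sinc(f*k/np.pi)/np.sinc(k/np.pi); return b+L*D((Y0+y)/2)+8*D(y),y
def F(s=None): s=s or r.read_state(); return s['contact_force']
E
python3 - <<'E'
from h import *
print('chord',CH,'end yaw',np.degrees(YE),arc(1),PN-ST*D(YE))
p=tcp(C0,Y0,18); r.move_straight([*p[:2],.105],quat(Y0),.08)
print('down',r.move_straight(p,quat(Y0),.05,max_force=5))
r.hold(.15); s=r.read_state(); dz=p[2]-s['eef_pos'][2]; print('err mm',(s['eef_pos']-p)*1e3,F(s))
p=tcp(C0,Y0,3,.0761+dz); print('fwd',r.move_straight(p,quat(Y0),.04,max_force=4)); r.hold(.1); s=r.read_state(); print((s['eef_pos']-tcp(C0,Y0,3))*1e3,F(s))
for f in np.linspace(0,1,6):
    c,y=arc(f); st=r.move_straight(tcp(c,y,0,.0761+dz),quat(y),.02,max_force=6); s=r.read_state()
    print(round(f,1),st,np.round((s['eef_pos']-tcp(c,y))*1e3,2),np.round(F(s),2))
    if st: break
s=snap('wrist','w4'); save(s[1][:300],'w4'); print(s[0]['time_s'],dz)
E
```

```text
chord 32.77711777819254 end yaw -11.815416562017322 (array([648.72375341,  69.49518856]), np.float64(-0.20621792150187104)) [648.72375341  69.49518856]
down False
err mm [0.23824031 0.05486304 0.32798987] [-0.09004826  0.54347419 -2.6301514 ]
fwd False
[-0.20301536 -0.02876337 -0.43171703] [ 0.17088773 -0.47646048 -2.98741056]
0.0 False [ 0.12 -0.02 -0.31] [ 0.71 -0.56 -3.27]
0.2 False [ 0.06 -0.13 -0.34] [-0.87  0.68 -1.82]
0.4 False [ 0.04 -0.11 -0.34] [ 0.02  0.96 -1.82]
0.6 False [ 0.06 -0.09 -0.35] [-0.2  -0.1  -1.93]
0.8 False [ 0.04 -0.08 -0.37] [-0.62 -0.23 -2.96]
1.0 False [ 0.06 -0.08 -0.34] [-0.15 -0.23 -2.74]
12.4333 -0.0003279898719026064
```

View pics/w4.png

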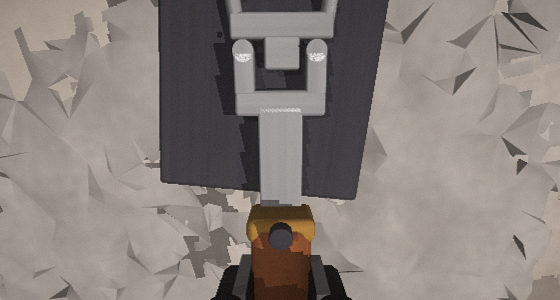

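The clip rests on both prong tips with its tab between them, and its mouth is aligned to the pin. Now the stepped push, reading the force at each step.

```bash
cat > push.py <<'E'
from h import *
d3=np.r_[D(YE),0]; l3=np.r_[-d3[1],d3[0],0]; dz=-.00033
def rd(n=3):
    L=[]
    for _ in range(n): r.hold(.02); L.append(F())
    return np.mean(L,0)
r.hold(.1); b=rd(5)
def go(x,mf=None):
    st=r.move_straight(tcp(PN-ST*D(YE)+x*D(YE),YE,0,.0761+dz),quat(YE),.012,max_force=mf)
    f=rd()-b; return -f@d3, f@l3, f[2], st
x=0; peak=0; snapped=False; state='A'; k=0; log=[]
while x<26:
    if state=='A': x+=.7; mf=9
    elif state=='B': x+=.35; mf=5
    fa,fl,fz,st=go(x,mf); log.append((state,round(x,2),round(fa,1),round(fl,1),round(fz,1),st))
    if fa>12.5: log.append('high'); break
    if state=='A':
        peak=max(peak,fa)
        if peak>4 and fa<2 and x>8: state='B'
    elif fa>3: state='C'; break
if state=='C':
    while fa<9.5 and k<40:
        x+=.06 if fa>6 else .12; fa,fl,fz,st=go(x); k+=1; log.append((state,round(x,2),round(fa,1),round(fl,1),round(fz,1),st))
    if fa>=9.5:
        for i in range(6):
            r.hold(.08); f=-(rd(1)-b)@d3; log.append(('H',round(f,1)))
for l in log: print(*l) if isinstance(l,tuple) else print(l)
s=r.read_state(); print(state,x,s['time_s'],s['eef_pos'],s['grip_width'])
a=snap('wrist','w5'); save(a[1][:300],'w5')
E
python3 push.py
```

```text
A 0.7 0.5 0.0 -0.9 False
A 1.4 0.4 -0.1 -0.1 False
A 2.1 -0.1 0.1 0.5 False
A 2.8 -0.2 0.4 0.0 False
A 3.5 0.3 -0.4 0.0 False
A 4.2 -0.1 -0.2 0.2 False
A 4.9 0.4 0.0 -0.4 False
A 5.6 3.3 0.6 1.3 False
A 6.3 4.8 0.8 1.7 False
A 7.0 6.6 0.3 1.8 False
A 7.7 6.7 0.5 2.0 False
A 8.4 6.9 0.1 2.1 False
A 9.1 7.2 0.6 1.7 False
A 9.8 6.1 0.5 1.6 False
A 10.5 1.2 -0.8 -0.0 False
B 10.85 0.2 -0.5 -0.2 False
B 11.2 0.5 0.1 -0.2 False
B 11.55 -0.2 -0.2 -0.4 False
B 11.9 0.0 -0.3 -0.0 False
B 12.25 -0.1 -0.3 0.4 False
B 12.6 -0.4 -0.3 -0.2 False
B 12.95 0.1 -0.2 0.1 False
B 13.3 -0.4 -0.3 0.1 False
B 13.65 -0.2 0.7 -0.0 False
B 14.0 0.1 -0.3 -0.4 False
B 14.35 -0.2 -0.1 -0.5 False
B 14.7 -0.4 0.0 -0.2 False
B 15.05 0.4 -0.0 -0.1 False
B 15.4 0.1 -0.4 0.8 False
B 15.75 0.3 -0.1 0.3 False
B 16.1 -0.1 -0.3 0.3 False
B 16.45 -0.4 0.4 -0.1 False
B 16.8 -0.1 -0.3 -0.1 False
B 17.15 0.4 -0.4 0.1 False
B 17.5 -0.3 0.4 0.3 False
B 17.85 -0.1 0.2 0.2 False
B 18.2 -0.3 -0.4 0.1 False
B 18.55 -0.1 -0.8 -0.3 False
B 18.9 -0.4 -0.5 0.5 False
B 19.25 0.3 -0.1 0.0 False
B 19.6 -0.1 -0.4 -0.5 False
B 19.95 -0.1 -0
[... 375 characters left out ...]
False
C 23.12 6.9 0.6 2.8 False
C 23.18 7.4 0.5 2.3 False
C 23.24 7.0 0.5 2.7 False
C 23.3 6.6 -0.4 2.4 False
C 23.36 7.7 -0.7 2.4 False
C 23.42 7.5 -0.1 2.4 False
C 23.48 7.4 0.3 2.6 False
C 23.54 8.3 0.2 2.9 False
C 23.6 7.6 -0.2 3.0 False
C 23.66 7.4 0.6 2.2 False
C 23.72 8.5 0.5 2.6 False
C 23.78 8.1 0.0 2.7 False
C 23.84 8.7 0.2 2.4 False
C 23.9 9.1 0.0 2.5 False
C 23.96 8.7 0.1 2.6 False
C 24.02 8.3 0.3 2.7 False
C 24.08 8.7 0.1 3.1 False
C 24.14 8.6 -0.1 2.9 False
C 24.2 9.4 0.5 2.6 False
C 24.26 9.3 -0.2 2.3 False
C 24.32 9.5 0.3 3.0 False
C 24.38 9.5 0.4 2.8 False
H 9.7
H 9.8
H 10.1
H 8.6
H 9.1
H 9.4
C 24.379999999999992 36.6667 [0.55471897 0.08906617 0.07519195] 0.02178023757335194
```

View pics/w5.png

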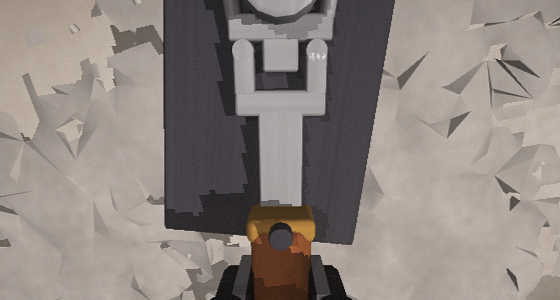

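Run:
```python
from h import *
a=load('w5'); P=cloud(*a); s=a[0]; z=P[...,2]; v,u=np.indices(z.shape)
T=Ro.from_quat(s['eef_rot']).inv().apply((P-s['eef_pos']).reshape(-1,3)).reshape(P.shape)*1e3
for nm,(u0,u1,v0,v1) in dict(pl=(228,258,36,90),pr=(303,330,36,90),shank=(262,300,115,190)).items():
    M=(u>=u0)&(u<=u1)&(v>=v0)&(v<=v1)&(T[...,2]<30)&(T[...,2]>5); q=T[M]
    print(nm,len(q),np.round([q[:,0].min(),q[:,0].max()],1),'z',np.round(np.median(q[:,2]),1), 'dz/dx',round(np.polyfit(q[:,0],q[:,2],1)[0],3),'worldz',np.round(np.median(z[M])*1e3,1))
c,y=PN-ST*D(YE)+24.38*D(YE),YE
print('err',(s['eef_pos']-tcp(c,y))*1e3)
a=snap('side','s5'); P=cloud(*a)
K,R,t=a[3]['K'],np.array(a[3]['R']),np.array(a[3]['t']); x=np.array(K)@(R@np.r_[PN/1e3,.055]+t); x=x[:2]/x[2]; print(x)
i,j=int(x[1]),int(x[0]); save(cv2.resize(a[1][i-60:i+60,j-80:j+80],(800,600),interpolation=cv2.INTER_CUBIC),'s5')
```

```text
pl 1465 [80.1 99.9] z 22.1 dz/dx 0.062 worldz 52.6
pr 1352 [80.1 99.8] z 22.0 dz/dx 0.066 worldz 52.7
shank 2955 [39.8 70.8] z 21.7 dz/dx -0.001 worldz 53.3
err [-2.07472872  0.33997999 -0.90804853]
[216.08975858 218.0869148 ]
```

View pics/s5.png

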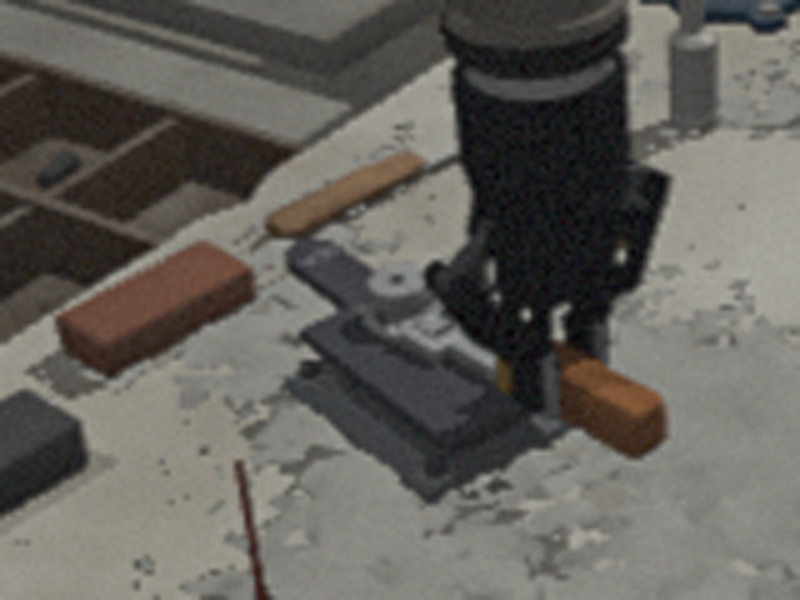

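The clip sits under the pin's head with its bar against the groove and the fork presses at about 9.4 N. The snap at 7 N, the free travel and the re-contact match the description. I press slightly more to make the 10 N clean, then retreat, check, and carry the fork back to its first place, which I know is clear.

Run:
```python
from h import *
d3=np.r_[D(YE),0]; dz=-.00033
P=lambda x,z=.0761+dz: tcp(PN-ST*D(YE)+x*D(YE),YE,0,z)
r.move_straight(P(24.5),quat(YE),.01); L=[]
for i in range(7): r.hold(.1); L.append(round(-F()@d3,1))
print('press',L)
r.move_straight(P(22),quat(YE),.01); r.move_straight(P(-16),quat(YE),.05); r.hold(.1)
s=r.read_state(); print('back',-F(s)@d3,F(s)[2],s['time_s'])
r.move_straight(P(-16,.14),quat(YE),.12)
r.move_straight(P(12,.14),quat(YE),.12); r.hold(.2)
a=snap('wrist','w6'); im=a[1][:300]; save(im,'w6')
C=cloud(*a); z=C[...,2]; v,u=np.indices(z.shape)
M=(z>.0475)&(z<.0545)&(C[...,0]>.63)&(C[...,0]<.70)&(abs(C[...,1]-.07)<.04); rect(C,M,'clip'); 
H=(z>.058)&(z<.072)&(C[...,0]>.64)&(C[...,0]<.70)&(abs(C[...,1]-.066)<.03); rect(C,H,'head')
print(a[0]['time_s'],a[0]['grip_width'])
```

```text
press [np.float64(10.1), np.float64(10.4), np.float64(9.1), np.float64(9.7), np.float64(9.5), np.float64(8.2), np.float64(10.2)]
back 0.5877069814446237 -2.702549593575283 39.125
clip 2236 med [653.9  70.   50.5] rect [656.2  75.7] [56.5 31.2] 78.2
head 1209 med [661.   67.5  65.4] rect [660.3  67.4] [28.8 12.1] 78.2
40.3917 0.022095409114978547
```

View pics/w6.png

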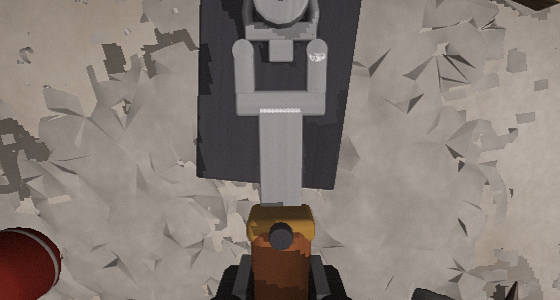

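The clip (bar at row 32, tab at 282, 50) sits round the pin with its arms either side of the head. It stayed in place when the fork left. Now I lay the fork down.

Run:
```python
from h import *
y=np.radians(7.6); p=np.array([.4585,-.2298])+.012*D(y); q=quat(y)
s=r.read_state(); r.move_straight([s['eef_pos'][0]-.04,s['eef_pos'][1]-.02,.15],speed=.15)
r.reach([*p,.14],q); r.move_straight([*p,.04],q,.12); r.hold(.1)
st=r.move_straight([*p,.0275],q,.02,max_force=3); s=r.read_state(); print('down',st,s['eef_pos'],F(s))
command_gripper(.05); r.hold(.1); r.move_straight([*p,.14],q,.1); r.hold(.3)
a=snap('wrist','w7'); P=cloud(*a); z=P[...,2]; v,u=np.indices(z.shape)
rect(P,(u>240)&(u<330)&(v>150)&(v<310)&(z>.022)&(z<.036),'handle')
rect(P,(u>230)&(u<330)&(v>50)&(v<160)&(z>.004)&(z<.014),'blade')
g=snap('scene','sc7'); C=cloud(*g); zz=C[...,2]
H=(zz>.058)&(zz<.072)&(np.hypot(C[...,0]-.668,C[...,1]-.066)<.03); rect(C,H,'head')
M=(zz>.0475)&(zz<.0545)&(np.hypot(C[...,0]-.668,C[...,1]-.066)<.045); rect(C,M,'clip')
c=np.hstack([cv2.resize(a[1],(400,300)),cv2.resize(g[1][150:225,210:310],(400,300),interpolation=cv2.INTER_CUBIC)]); save(c,'end')
print(a[0]['time_s'],a[0]['grip_width'])
```

```text
down True [ 0.47030883 -0.22817495  0.02941424] [0.6134491  0.2699933  5.24015773]
handle 3828 med [ 463.4 -229.3   27.5] rect [ 458.1 -229.7] [90.7 26.7] 8.1
blade 2560 med [ 540.5 -219.9    7.7] rect [ 536.6 -218.8] [62.3 35.7] 8.6
head 80 med [665.3  63.6  64.8] rect [666.5  64.3] [29.7 29.5] 32.6
clip 89 med [653.9  64.6  49.9] rect [662.   66.1] [56.  62.5] 17.7
45.7167 0.04977200070138675
```

View pics/end.png

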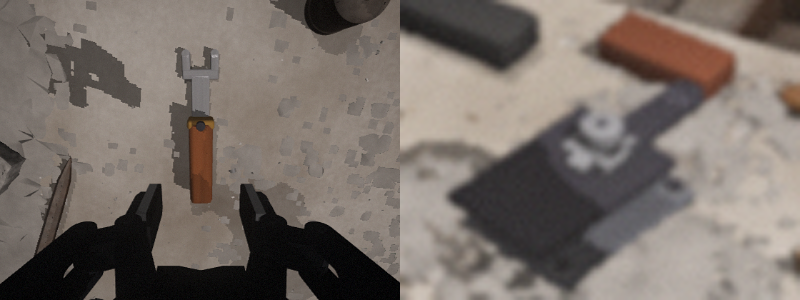

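The left half shows the fork flat on the bench, with its handle top at 27.5 mm and blade at 7.7 mm. The right half shows the clip around the pin. The gripper is clear, so I hand in.

```bash
python3 -c "
from workcell import r
print(r.finish_job(), r.read_state()['time_s'])"
```

```text
the job is handed in; nothing more can be done
the job is handed in; nothing more can be done
```

The clip is snapped round the pin and pressed home. The fork lies flat on the bench at its original spot, and I handed the job in at about 46 s of the 72 s allowed.

- **Push:** I gripped the fork by its handle and pushed the clip in a gentle arc, so its mouth lined up with the pin. The arms met the pin, the force rose to about 7.2 N, the clip snapped over, and the fork then moved on with no load.
- **Pressing home:** the fork met the clip again at the expected distance. I pressed at 8.2–10.4 N for well over half a second. The highest force I read, at the wrist, was 10.4 N.
- **Last checks:** the clip stayed round the pin after the fork withdrew. The fork's handle top is at 27.5 mm and its blade top at 7.7 mm, so it lies flat. The gripper was open and clear, and I saw no bystander disturbed.

**What disagreed or stayed unchecked:**
- The clip snapped about 12 mm of commanded travel before home, not the 8 mm stated. The arm gave by about 2 mm under load, which explains part of this.
- The clip bottomed about 2 mm past the pin position I had estimated.
- While pressing, the fork sagged about 1 mm and probably rubbed lightly on the plate (about 3 N upward).
- I judged the closed arms and the clip's final position from the pictures only. My last size measurements of the clip were spoiled by the fork in view in one and the scene camera's low resolution in the other.

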